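# Draw the screen plate from the screening unit and show it over the light panel

## Task

Swing the screening unit's cover flap right back so that it stays open, then draw the screen plate forward from under the unit's fixed roof and take it out. Hold it still over the middle of the flat light panel, face up and level, about 10 cm above it, with the plate's long sides along the panel's long sides, and finish while still holding it there in the gripper, with the flap left open. Leave the cup, the vial and the beaker behind the panel alone.

Things in the scene. Friction and masses are not known exactly. Their poses are not given: they have to be found in the camera images.
- unit: Screening unit, grey box 150 (x) x 130 (y) x 96 mm high, fixed on the bench, position and yaw vary. Origin: centre of underside; front faces its own -x (to the robot). The front half (x -75 to 0) is a bay under the flap: flat guide floor 50 mm above the bench, side cheeks 98 mm apart with tops 65 mm above the bench, no front wall. The black knob on the front is only a fitting.
- roof_edge (a point): Middle of the lower front edge of the unit's fixed roof: unit x = 0.002, 66 mm above the bench; unit's axes. The roof covers the rear half (top 96 mm above the bench). The plate's last 35 mm or so lie under it, so the plate must be drawn straight forward (unit -x) 40 mm or more before it can be lifted.
- flap (a joint): Angle of the cover flap in rad: 0 closed, grows as it opens upward and back, stop at 2.1 (leaning back past upright). Starts between 0 and 0.1. Its hinge is stiff (about 0.13 N m) so it stays wherever it is left; swung back, its tab stands up to about 0.2 m above the bench, so carry the plate clear of it.
- flap_hinge (a point): Middle of the flap's hinge line (along the unit's y), at unit x = 0, 94 mm above the bench; unit's axes, does not turn with the flap. The flap is a cap of 4 mm sheet reaching 79 mm from the hinge line to its front face, 130 mm wide, with a front lip down to 32 mm and side skirts down to 26 mm below the hinge line when closed.
- flap_tab (a point): Centre of the cross bar on the flap's T-shaped lifting tab: 12 mm diameter, 24 mm long along unit y, 112 mm from the hinge line, 33 mm ahead of the lip. At flap angle a it is at unit x = -0.112 cos a and 0.112 sin a above the hinge line. Pinched on its two ends (fingers closing along unit y) it turns between the fingers, so the gripper can point down throughout. Axes turn with the flap.
- plate: Screen plate, loose, about 0.1 kg (0.07 to 0.14): steel frame with wire mesh, 105 (x) x 90 (y) x 8 mm, hidden under the closed flap, lying flat on the guide floor with its axes along the unit's. Origin: centre of its underside, at the start about 15 mm in front of the hinge line (unit x = -0.0155 to -0.0185), z up when face up.
- plate_grip (a point): Centre of the plate's grip block, 16 (x) x 28 (y) x 28 mm high, standing on the plate's upper face near its front: 32.5 mm towards -x from the plate's origin, 22 mm above its underside (spans 8 to 36 mm above it). Take it by its two side faces (fingers closing along the plate's y) with about 40 N, as the plate hangs off-centre.
- panel: Flat light panel, grey rim with a white top, 150 (x) x 120 (y) x 13 mm, fixed on the bench to the right of the unit; position and yaw vary. Origin: centre of its underside.
- panel_top (a point): Centre of the light panel's white top, 13 mm above the bench; axes as the panel's, x along its long side.
- cup: Bystander: round open sample cup, 52 mm across, 22 mm high, loose, behind the panel. Origin: centre of its underside.
- vial: Bystander: capped glass vial, 27 mm across, 66 mm high, loose, behind the panel. Origin: centre of its underside.
- beaker: Bystander: clear beaker, 53 mm across, 70 mm high, loose, behind the panel. Origin: centre of its underside.

How it is judged:
On the way, in this order (a step that is already met when the one before it is completed fails the run):
1. the flap is swung back past upright, the plate still in its guides (value of joint flap above 1.5 rad and x of plate in the frame of unit above -0.04 m), for 0.2 s.
2. the plate is drawn forward from under the roof, the flap staying open (value of joint flap above 1.3 rad and x of plate in the frame of unit below -0.049 m), for 0.1 s.
At the end, for the whole second after the job is handed in: Flap beyond 1.3 rad; plate held in the fingers, touching neither panel nor unit, origin within 25 mm of the panel centre sideways and 60 to 150 mm above its top, face up and level within 0.2 rad, long side within 0.2 rad of the panel's (either way round), slower than 3 cm/s (value of joint flap above 1.3 rad and horizontal distance between plate and panel_top below 0.025 m and z of plate in the frame of panel_top between 0.06 and 0.15 m and angle between plate's own z axis and vertical below 0.2 rad and angle between the x axis of plate and the x axis of panel, either way round below 0.2 rad and contact force between plate and the fingers above 0.5 N and contact force between plate and panel below 0.1 N and contact force between plate and unit below 0.1 N and linear speed of plate below 0.03 m/s); the arm keeps its last pose, push and grip.
It fails at once if the sample cup is knocked or shifted by more than 3 cm (distance of cup from where it was at the start of the episode above 0.03 m).
It fails at once if the vial is knocked or shifted by more than 3 cm (distance of vial from where it was at the start of the episode above 0.03 m).
It fails at once if the beaker is knocked or shifted by more than 3 cm (distance of beaker from where it was at the start of the episode above 0.03 m).
It also fails if it takes over 54 s, if anything falls off the work surface, if the arm or the gripper's body presses on something with over 40 N, if the wrist force passes 120 N, or if a joint passes its speed limit or range.

## Robot

A 7-joint arm with a two-finger parallel gripper is mounted at the origin on a cart in front of the work surface, level with it; the furniture and walls round the work are solid. World frame = base frame: x ahead of the robot, y to its left, z up, the work surface at z = 0. Lengths are in m, angles in rad, forces in N, time in s.
With the tool pointing down it reaches from about 0.4 to 0.85 m from the base axis. Payload 4.5 kg.
Tool frame: the origin (TCP) lies at the very end of the fingers, on their centre line; the grasp point (between the pads) lies 19 mm behind it (r.grip_depth is the z of the grasp point in the tool frame, in m); z points along the fingers, y is the line along which they close (so a half turn about z gives the same grasp; the last joint's range is limited). The gripper opens to 88 mm and grips with 3 to 60 N. Pads are 18 mm wide; open, the fingers measure 123 mm over their backs; the gripper's body (75 mm by 187 mm) begins 45 mm behind the grasp point.
Start: joints at [-1.144, 0.689, -0.195, 1.565, 0.157, 0.902, -0.215], TCP at [0.239, 0.577, 0.239] pointing down, gripper open.
Joint ranges: [-3.01, 3.01], [-0.46, 2.08], [-1.47, 1.51], [0.13, 2.56], [-1, 4.14], [0.04, 2.09], [-2.66, 2.66]. Speed limits (rad/s): [2.57, 2.57, 3.14, 3.14, 3.14, 3.14, 3.14].

## Interface

Orientations are given as a unit quaternion [x, y, z, w].
In Python, from plant import r gives the robot as it stands.
- The arm moves only by the tool steer_hand, called as name([rows], argument=value, ...), one row to a line, values as JSON. Schema: {"type":"object","properties":{"offsets":{"type":"array","items":{"type":"array","prefixItems":[{"type":"number"},{"type":"array","items":{"type":"number"},"minItems":3,"maxItems":3},{"type":"array","items":{"type":"number"},"minItems":3,"maxItems":3}],"minItems":3,"maxItems":3},"minItems":1,"maxItems":10},"grip_n":{"type":"number"},"only":{"type":"string"},"quiet":{"type":"boolean"},"lines":{"type":"string"}},"required":["offsets"],"additionalProperties":false}. offsets is a list of rows, 1 to 10 of them, each written [opening, [dx, dy, dz], [rx, ry, rz]]: the opening from 0.0 (shut) to 1.0 (fully open), then dx, dy, dz in m, then a rotation vector rx, ry, rz in rad; each row is the pose to reach, as a shift and turn from the pose commanded when the call began, along the tool's axes at that moment; what a row does not reach only later rows make up. A row lasts 1/10 s, in which the tool goes at most 0.05 m and 0.15 rad, less where a joint would pass 70% of its speed; a pose out of reach is approached as far as the arm can. The fingers move at their own pace and stop on an object; grip_n is the grip in N (left out, the last holds). Time passes only in rows, so rows that do not move let the fingers close. The tool returns the time, the measured TCP pose, the force, the opening and the grip force at its end. only (a regular expression) keeps the lines of the reply that match it, lines (a string "A,B") keeps lines A to B, and quiet returns only ok. Input that does not fit is refused with a message, and nothing moves.
- r.get_state(): the state, without advancing time (a new reading comes with each control period).
- r.snapshot(name): name is "side" or "top" or "wrist"; returns the picture (420x560x3 uint8, red, green, blue); there is no depth.
- r.camera_params(name): a dict with "fx", "fy", "cx", "cy" (pixels), "k1" (the pictures are not rectified: a ray, as slopes to the right and down, at radius r is drawn at 1 + k1 r^2 times it, then the intrinsics apply), "rvec" (rotation vector, rad) and "tvec" (3), from world to camera coordinates, as OpenCV has them. Camera axes: x right, y down, z forward; pixel columns grow to the right and rows downward; lengths in m; the calibration is good to about 2 mm. A picture is of the moment at which its call begins: read the wrist's pose just before it. camera_params takes no time and is no camera call; for the wrist camera it gives the pose at the moment of the call.
- r.finish_job(): hands the job in; it is judged then, once.
The state is a dict: "clock": time; "q": joint angles; "qd": joint speeds; "joint_torque": joint torques, N m; "tool_pos": TCP position; "eef_rot": TCP orientation; "contact_force": force on the tool from outside, world axes, zero at the start; "moment": the same for the moment, N m; "opening": opening from 0.0 (shut) to 1.0 (fully open); "finger_force": force on a finger pad.
Only numpy, scipy, OpenCV 4.12 (cv2) and the standard library are available. Lean on these libraries where they do the work, as an engineer would, in place of code of your own. Each camera call takes 0.05 s, during which the arm holds its last target. There are 200 camera calls.

## Working session

There is one attempt and no reset: what is moved stays moved. The work goes in short steps, Python scripts to look and compute and a tool call to move; the robot and the scene stay as the last step left them, time stands still between calls to the robot, and variables do not carry over. Pictures are saved under pics/ and viewed, at most 10 in all, crops included, and the job is handed in when it is done.

```bash
ls; mkdir -p pics; python3 - <<'E'
from plant import r
import cv2
s=r.get_state();print(s)
for n in("top","side"):
    im=r.snapshot(n);cv2.imwrite(f"pics/{n}0.png",im[:,:,::-1]);print(n,r.camera_params(n))
print(r.grip_depth)
E
```

```text
pics
plant.py
{'clock': 0.0, 'q': array([-1.14423196,  0.68997988, -0.194492  ,  1.56632396,  0.15731778,
        0.90247547, -0.21508597]), 'qd': array([ 0.00078963, -0.00051898,  0.00102055, -0.00102037,  0.00108742,
       -0.00049337, -0.00103683]), 'joint_torque': array([-8.06214052e-05, -5.27564549e+01, -1.26708113e+00, -1.53428364e+01,
       -5.26760670e-02,  6.55277327e-03,  1.63399814e-04]), 'tool_pos': array([0.23903902, 0.57681652, 0.23791737]), 'eef_rot': array([ 1.95078111e-01,  9.80787299e-01, -8.92051538e-04, -9.87674355e-05]), 'contact_force': array([ 3.05906446e-01, -6.09971309e-01,  2.15890121e-04]), 'moment': array([ 0.05473077, -0.01424517,  0.01934786]), 'finger_force': 0.0, 'opening': 1.0037051989457861}
top {'fx': 433.9929627835028, 'fy': 433.9929627835028, 'cx': 275.3477772594876, 'cy': 214.58224157748526, 'k1': -0.12167659150378268, 'rvec': array([ 2.16796656, -2.19379427,  0.15452331]), 'tvec': array([0.02022816, 0.62776452, 1.04599067])}
side {'fx': 432.26000225271997, 'fy': 432.26000225271997, 'cx': 272.4828531615274, 'cy': 206.60949201409161, 'k1': -0.13699565288076543, 'rvec': array([ 1.8939712 , -0.39777154,  0.29446351]), 'tvec': array([-0.53009665,  0.18282602,  0.65027946])}
-0.0187
```

View pics/top0.png

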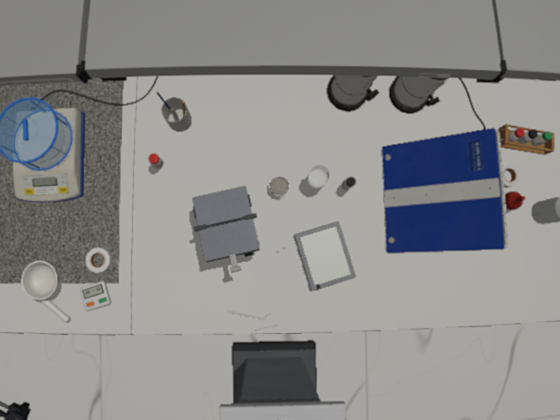

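View pics/side0.png

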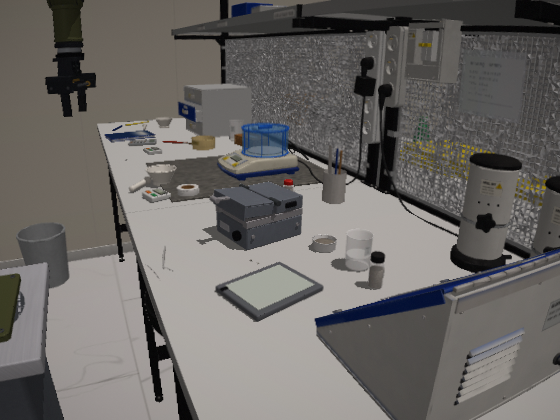

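Top view: the unit is at about (225,225) with its tab at about (233,265), and the panel is at about (325,256). The bystanders are at (280,186), (318,178) and (349,183). Side view: the unit is at about (258,212) and the panel at (270,288).

```bash
cat > h.py <<'E'
import numpy as np,cv2
from plant import r
def cam(n):
    c=r.camera_params(n);K=np.array([[c["fx"],0,c["cx"]],[0,c["fy"],c["cy"]],[0,0,1.]]);D=np.array([c["k1"],0,0,0,0.])
    R=cv2.Rodrigues(np.array(c["rvec"]))[0];return K,D,R,np.array(c["tvec"])
def ray(c,uv):
    K,D,R,t=c;p=cv2.undistortPoints(np.array(uv,float).reshape(-1,1,2),K,D)[:,0]
    d=np.c_[p,np.ones(len(p))]@R;return -R.T@t,d
def plane(c,uv,z):
    o,d=ray(c,uv);return o+d*((z-o[2])/d[:,2:])
def tri(c1,p1,c2,p2):
    u=[cv2.undistortPoints(np.array(p,float).reshape(-1,1,2),c[0],c[1])[:,0].T for c,p in((c1,p1),(c2,p2))]
    X=cv2.triangulatePoints(np.c_[c1[2],c1[3]],np.c_[c2[2],c2[3]],*u);return (X[:3]/X[3]).T
def proj(c,X):
    K,D,R,t=c;return cv2.projectPoints(np.array(X,float).reshape(-1,1,3),cv2.Rodrigues(R)[0],t,K,D)[0][:,0]
E
python3 - <<'E'
from h import *
a=cv2.imread("pics/top0.png");b=cv2.imread("pics/side0.png")
cv2.imwrite("pics/topc.png",cv2.resize(a[175:295,185:365],None,fx=4,fy=4,interpolation=cv2.INTER_CUBIC))
cv2.imwrite("pics/sidec.png",cv2.resize(b[175:320,200:390],None,fx=4,fy=4,interpolation=cv2.INTER_CUBIC))
E
```

```text
(no output)
```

View pics/topc.png

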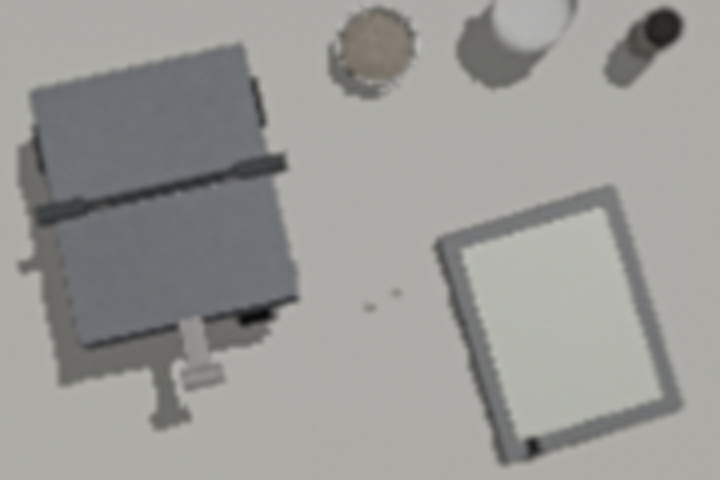

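View pics/sidec.png

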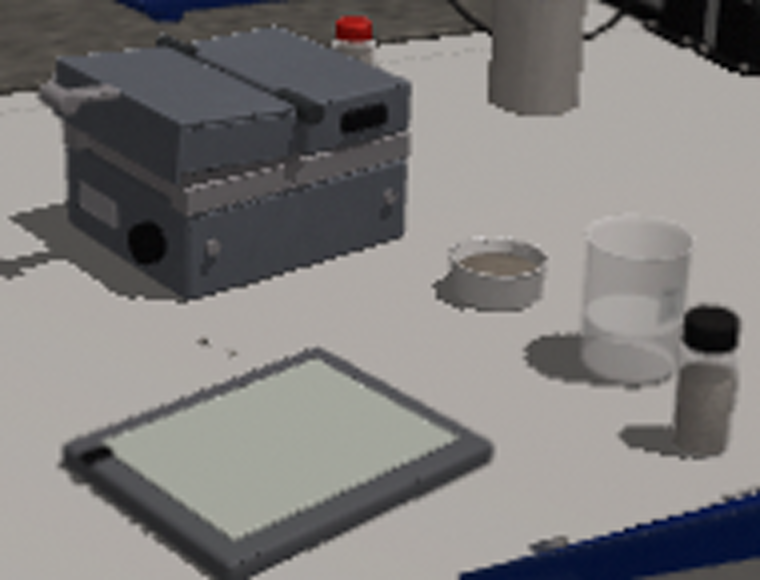

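The crops show the tab bar centred at top-crop (202,375) and side-crop about (62,97). The flap front corners are at top-crop (88,347) and (297,297). The panel corners are at top-crop (437,240), (613,186), (682,404) and (503,462). Next I'll triangulate these and check them.

```bash
python3 - <<'E'
from h import *
np.set_printoptions(precision=4,suppress=True)
T,S=cam("top"),cam("side")
f=lambda p,o:(np.array(p,float)+.5)/4-.5+np.array(o)
names="tab bar|flap front-right top|flap front-left top|roof rear-right|roof rear-left|panel BL|BR|FR|FL".split("|")
t=f([(202,375),(297,296),(84,346),(242,44),(31,91),(437,240),(613,186),(682,404),(503,462)],(185,175))
s=f([(64,97),(182,125),(57,62),(410,82),(270,28),(318,350),(491,450),(235,572),(65,447)],(200,175))
X=tri(T,t,S,s);e=np.linalg.norm(proj(T,X)-t,axis=1)+np.linalg.norm(proj(S,X)-s,axis=1)
for n,x,k in zip(names,X,e):print(n,x,k.round(2))
d=lambda a,b:np.linalg.norm(X[a]-X[b]).round(4)
print("flap w",d(1,2),"roof w",d(3,4),"panel",d(5,6),d(6,7),d(7,8),d(8,5))
ang=lambda v:np.degrees(np.arctan2(v[1],v[0]))
print("unit yaw",ang(X[4]-X[3])-90,ang(X[2]-X[1])-90,ang(X[3]-X[1]),ang(X[4]-X[2]))
im=cv2.imread("pics/top0.png")
# panel white: contour on top view
g=cv2.cvtColor(im,cv2.COLOR_BGR2HSV)
# by threshold inside panel: quad rim
q=plane(T,t[5:9],0.011);print("panel c top",q.mean(0),X[5:9].mean(0),ang(q[0]-q[3]),ang(q[1]-q[2]),ang(q[0]-q[1])-90,ang(q[3]-q[2])-90)
q=plane(T,t[1:5],0.097);print("flap corners z.097",q)
print("tab z.09..",plane(T,t[:1],0.095),"cams",-T[2].T@T[3],-S[2].T@S[3])
E
```

```text
tab bar [0.4978 0.1089 0.1052] 0.67
flap front-right top [0.5427 0.0539 0.102 ] 0.8
flap front-left top [0.5149 0.177  0.1017] 0.44
roof rear-right [0.6905 0.0853 0.0962] 0.07
roof rear-left [0.6622 0.2102 0.0954] 1.55
panel BL [ 0.5794 -0.0345  0.0098] 0.39
BR [ 0.6119 -0.1479  0.008 ] 0.46
FR [ 0.4724 -0.1887  0.008 ] 0.3
FL [ 0.4387 -0.0736  0.009 ] 0.12
flap w 0.1262 roof w 0.1281 panel 0.118 0.1453 0.1199 0.146
unit yaw 12.76929122967907 12.714561252398084 11.974742132871068 12.702107635360077
panel c top [ 0.5256 -0.1108  0.011 ] [ 0.5256 -0.1112  0.0087] 15.606141417915678 16.225361601907835 16.28117654009452 16.54356024400073
flap corners z.097 [[0.542  0.0543 0.097 ]
 [0.5144 0.1778 0.097 ]
 [0.6904 0.0852 0.097 ]
 [0.6637 0.2093 0.097 ]]
tab z.09.. [[0.497  0.1097 0.095 ]] cams [0.5112 0.049  1.1067] [ 0.2548 -0.7141  0.403 ]
```

Unit yaw is about 12.6° and the tab is near (0.498, 0.109, 0.102). The measured sizes (126–128 mm against 130, 118×146 against 120×150) and the heights agree with the text. I'll move above the tab while turning to the unit's yaw.

steer_hand([
  [1, [-0.02, -0.016, 0], [0, 0, -0.06]],
  [1, [-0.065, -0.052, 0], [0, 0, -0.15]],
  [1, [-0.11, -0.088, 0], [0, 0, -0.25]],
  [1, [-0.155, -0.124, 0], [0, 0, -0.35]],
  [1, [-0.2, -0.16, 0], [0, 0, -0.45]],
  [1, [-0.245, -0.196, 0], [0, 0, -0.55]],
  [1, [-0.29, -0.232, 0], [0, 0, -0.613]],
  [1, [-0.335, -0.268, 0], [0, 0, -0.613]],
  [1, [-0.37, -0.3, 0], [0, 0, -0.613]],
  [1, [-0.39, -0.31, 0], [0, 0, -0.613]],
], grip_n=20)

```text
clock: 1.1
tool_pos: [0.4693, 0.1589, 0.2385]
eef_rot: [-0.11, 0.994, -0.0, -0.0]
contact_force: [1.4, -0.3, -0.0]
opening: 1.001
finger_force: 0.0
```

steer_hand([
  [1, [0, 0, 0], [0, 0, 0]],
  [1, [0, 0, 0], [0, 0, 0]],
])

```text
clock: 1.3
tool_pos: [0.4695, 0.1597, 0.2384]
eef_rot: [-0.108, 0.994, -0.0, -0.0]
contact_force: [-0.6, 0.8, 0.3]
opening: 0.999
finger_force: 0.0
```

```bash
python3 - <<'E'
from h import *
s=r.get_state();print(s["tool_pos"],s["eef_rot"],s["q"])
im=r.snapshot("wrist");cv2.imwrite("pics/w1.png",im[:,:,::-1])
T=np.array([.4975,.1093,.102]);W=cam("wrist");print(proj(W,[T]),-W[2].T@W[3])
from scipy.spatial.transform import Rotation as R
print(R.from_quat(s["eef_rot"]).inv().apply(T-s["tool_pos"]))
E
```

```text
[0.46945171 0.15974648 0.23837633] [-1.08008775e-01  9.94149892e-01 -1.93891208e-05 -3.08947275e-04] [-0.14227     0.54673039 -0.4333657   1.93930165  0.33458046  0.72645548
  1.01417269]
[[212.58204764 214.56184782]] [0.39443433 0.14528869 0.38391617]
[-0.01664464 -0.0552968   0.1363645 ]
```

View pics/w1.png

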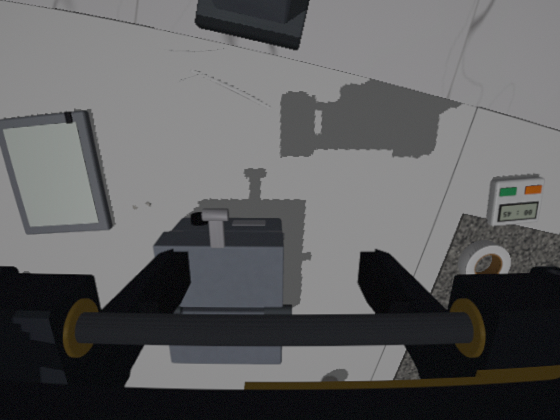

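The wrist image shows the tab bar centred at about (214,215), within 2 px of the predicted (212.6,214.6). The tool's yaw also matches the flap edges. I'll go down and pinch.

steer_hand([
  [1, [-0.01, -0.03, 0], [0, 0, 0]],
  [1, [-0.0166, -0.0553, 0.03], [0, 0, 0]],
  [1, [-0.0166, -0.0553, 0.07], [0, 0, 0]],
  [1, [-0.0166, -0.0553, 0.11], [0, 0, 0]],
  [1, [-0.0166, -0.0553, 0.14], [0, 0, 0]],
  [1, [-0.0166, -0.0553, 0.155], [0, 0, 0]],
  [1, [-0.0166, -0.0553, 0.155], [0, 0, 0]],
], grip_n=20)

```text
clock: 2.05
tool_pos: [0.4953, 0.113, 0.0819]
eef_rot: [-0.112, 0.994, 0.0, -0.002]
contact_force: [-0.8, 0.6, -0.1]
opening: 1.001
finger_force: 0.0
```

steer_hand([
  [0, [0, 0, 0], [0, 0, 0]],
  [0, [0, 0, 0], [0, 0, 0]],
  [0, [0, 0, 0], [0, 0, 0]],
  [0, [0, 0, 0], [0, 0, 0]],
  [0, [0, 0, 0], [0, 0, 0]],
  [0, [0, 0, 0], [0, 0, 0]],
  [0, [0, 0, 0], [0, 0, 0]],
  [0, [0, 0, 0], [0, 0, 0]],
], grip_n=20)

```text
clock: 2.85
tool_pos: [0.4974, 0.1105, 0.0837]
eef_rot: [-0.11, 0.994, -0.0, -0.0]
contact_force: [1.9, -7.4, -0.1]
opening: 0.299
finger_force: 4.7
```

steer_hand([
  [0, [0, 0, 0], [0, 0, 0]],
  [0, [0, 0, 0], [0, 0, 0]],
  [0, [0, 0, 0], [0, 0, 0]],
  [0, [0, 0, 0], [0, 0, 0]],
], grip_n=25)

```text
clock: 3.25
tool_pos: [0.4977, 0.1091, 0.0837]
eef_rot: [-0.109, 0.994, -0.001, -0.0]
contact_force: [2.4, -5.4, 0.6]
opening: 0.257
finger_force: 25.0
```

```bash
python3 - <<'E'
import numpy as np
b=0.08
for a in np.arange(b,1.96,.125):print(round(a,2),"dx %.3f dz %.3f"%(-.112*(np.cos(b)-np.cos(a))*1, -.112*(np.sin(a)-np.sin(b))))
E
```

```text
0.08 dx -0.000 dz -0.000
0.2 dx -0.002 dz -0.014
0.33 dx -0.006 dz -0.027
0.46 dx -0.011 dz -0.040
0.58 dx -0.018 dz -0.052
0.7 dx -0.026 dz -0.064
0.83 dx -0.036 dz -0.074
0.96 dx -0.047 dz -0.082
1.08 dx -0.059 dz -0.090
1.2 dx -0.072 dz -0.096
1.33 dx -0.085 dz -0.100
1.46 dx -0.099 dz -0.102
1.58 dx -0.113 dz -0.103
1.7 dx -0.127 dz -0.102
1.83 dx -0.140 dz -0.099
1.96 dx -0.154 dz -0.095
```

The tab is pinched (25 N, opening about 23 mm). Now I'll swing it along the arc.

steer_hand([
  [0, [-0.001, 0, -0.007], [0, 0, 0]],
  [0, [-0.002, 0, -0.014], [0, 0, 0]],
  [0, [-0.006, 0, -0.027], [0, 0, 0]],
  [0, [-0.011, 0, -0.04], [0, 0, 0]],
  [0, [-0.018, 0, -0.052], [0, 0, 0]],
  [0, [-0.026, 0, -0.064], [0, 0, 0]],
  [0, [-0.036, 0, -0.074], [0, 0, 0]],
  [0, [-0.047, 0, -0.082], [0, 0, 0]],
  [0, [-0.047, 0, -0.082], [0, 0, 0]],
])

```text
clock: 4.15
tool_pos: [0.5424, 0.1187, 0.1662]
eef_rot: [-0.109, 0.994, -0.002, -0.002]
contact_force: [-2.9, -5.7, 6.2]
opening: 0.258
finger_force: 25.0
```

steer_hand([
  [0, [-0.012, 0, -0.008], [0, 0, 0]],
  [0, [-0.025, 0, -0.014], [0, 0, 0]],
  [0, [-0.038, 0, -0.018], [0, 0, 0]],
  [0, [-0.052, 0, -0.02], [0, 0, 0]],
  [0, [-0.066, 0, -0.021], [0, 0, 0]],
  [0, [-0.08, 0, -0.02], [0, 0, 0]],
  [0, [-0.093, 0, -0.017], [0, 0, 0]],
  [0, [-0.1, 0, -0.015], [0, 0, 0]],
  [0, [-0.1, 0, -0.015], [0, 0, 0]],
  [0, [-0.1, 0, -0.015], [0, 0, 0]],
])

```text
clock: 5.15
tool_pos: [0.6415, 0.14, 0.1802]
eef_rot: [-0.109, 0.994, -0.002, -0.0]
contact_force: [1.7, -6.1, -0.1]
opening: 0.261
finger_force: 25.0
```

steer_hand([
  [1, [0, 0, 0], [0, 0, 0]],
  [1, [0, 0, 0], [0, 0, 0]],
  [1, [0, 0, 0], [0, 0, 0]],
  [1, [0, 0, -0.01], [0, 0, 0]],
  [1, [0, 0, -0.03], [0, 0, 0]],
  [1, [0, 0, -0.06], [0, 0, 0]],
  [1, [0.02, 0, -0.06], [0, 0, 0]],
  [1, [0.06, 0, -0.06], [0, 0, 0]],
  [1, [0.1, 0, -0.06], [0, 0, 0]],
  [1, [0.115, 0, -0.06], [0, 0, 0]],
])

```text
clock: 6.15
tool_pos: [0.5248, 0.1172, 0.2415]
eef_rot: [-0.111, 0.994, -0.0, -0.001]
contact_force: [0.7, -0.1, 0.3]
opening: 0.999
finger_force: 0.0
```

steer_hand([
  [1, [0, 0, 0], [0, 0, 0]],
  [1, [0, 0, 0], [0, 0, 0]],
])

```text
clock: 6.35
tool_pos: [0.5298, 0.1184, 0.2416]
eef_rot: [-0.11, 0.994, 0.0, 0.001]
contact_force: [0.4, 0.5, 0.2]
opening: 1.002
finger_force: 0.0
```

```bash
python3 - <<'E'
from h import *
s=r.get_state();print(s["tool_pos"],s["eef_rot"])
c=r.camera_params("wrist");import json;json.dump({k:np.array(v).tolist() for k,v in c.items()},open("w2.json","w"))
W=cam("wrist");im=r.snapshot("wrist")[:,:,::-1]
u=np.array([np.cos(.22),np.sin(.22)]);h=np.array([.6055,.1325])
print(proj(W,[[*(h-.05*u),.086],[*(h-.05*u),.078]]),-W[2].T@W[3])
cv2.imwrite("pics/w2.png",im);cv2.imwrite("pics/t2.png",r.snapshot("top")[:,:,::-1])
E
```

```text
[0.52984351 0.11841902 0.24162108] [-1.09985419e-01  9.93932308e-01  3.96779696e-04  1.27182042e-03]
[[270.20847312 217.80557441]
 [270.28192203 215.30204219]] [0.45509482 0.10210868 0.38672701]
```

View pics/w2.png

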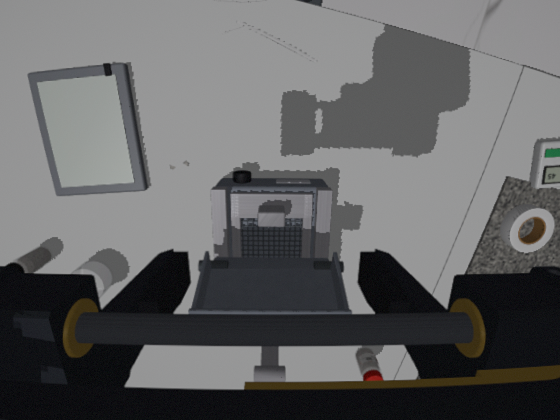

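The wrist image shows the flap standing open, the mesh plate in the bay and the grip block at about (271,216), close to the predicted (270,217). I'll locate the block more precisely in the wrist and top views.

```bash
python3 - <<'E'
from h import *
a=cv2.imread("pics/w2.png")[165:265,205:340];b=cv2.imread("pics/t2.png")[215:275,205:265]
z=lambda m,k:cv2.resize(m,None,fx=k,fy=k,interpolation=cv2.INTER_CUBIC)
A=z(a,4);B=z(b,4);H=max(len(A),len(B))
A=cv2.copyMakeBorder(A,0,H-len(A),0,0,0);B=cv2.copyMakeBorder(B,0,H-len(B),0,0,0)
cv2.imwrite("pics/c2.png",np.hstack([A,B]));print(A.shape,B.shape)
E
```

```text
(400, 540, 3) (400, 240, 3)
```

View pics/c2.png

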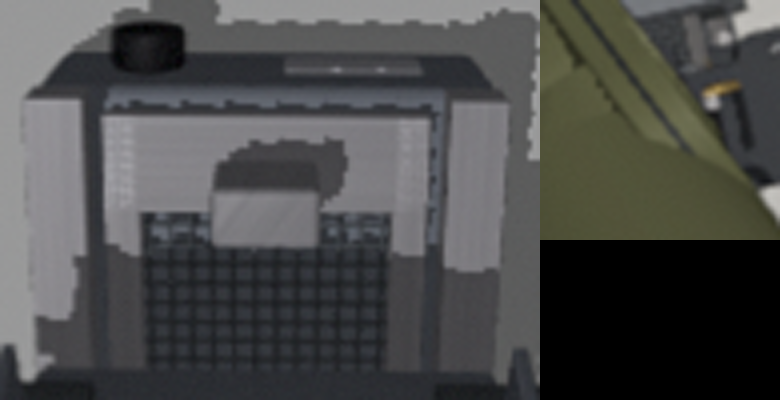

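In the wrist crop the block's bright top face spans (213..319, 191..247), centred at full-image (271.1,219.4). The arm blocks the top camera, so a second wrist position will confirm the height. To keep the gripper body off the flap I'll tilt it 0.3 rad toward the robot, and I'll narrow the opening so the fingers fit between the cheeks.

```bash
cat > m2.py <<'E'
from h import *
import json
from scipy.spatial.transform import Rotation as R
np.set_printoptions(precision=4,suppress=True)
c=json.load(open("w2.json"));W2=(np.array([[c["fx"],0,c["cx"]],[0,c["fy"],c["cy"]],[0,0,1.]]),np.array([c["k1"],0,0,0,0.]),cv2.Rodrigues(np.array(c["rvec"]))[0],np.array(c["tvec"]))
full=lambda p:(np.array(p,float)+.5)/4-.5+[205,165]
E
python3 - <<'E'
from m2 import *
B=plane(W2,full([(266,219)]),.086)[0]
k=plane(W2,full([(213,192),(319,191),(320,247),(212,247)]),.086)
print(B,k.mean(0),"w",np.linalg.norm(k[0]-k[1]),np.linalg.norm(k[2]-k[3]),"l",np.linalg.norm(k[0]-k[3]),"yaw",np.arctan2(*(k[2]-k[3])[:2][::-1])+np.pi/2)
u=np.array([np.cos(.22),np.sin(.22)]);v=np.array([-u[1],u[0]]);d=B[:2]-[.6055,.1325];print("unit xy rel hinge",d@u,d@v)
s=r.get_state();t=np.r_[B[:2]+.0055*u,.13]
print("shift",R.from_quat(s["eef_rot"]).inv().apply(t-s["tool_pos"]))
E
```

```text
[0.5581 0.1229 0.086 ] [0.5583 0.1229 0.086 ] w 0.026759473551128142 0.027653363118838845 l 0.014817388416305113 yaw 3.361770939362385
unit xy rel hinge -0.048313280315210094 0.0009270215941457431
shift [-0.0335 -0.0019  0.1111]
```

steer_hand([
  [0.55, [0, 0, 0], [0, -0.1, 0]],
  [0.55, [-0.01, -0.001, 0.02], [0, -0.2, 0]],
  [0.55, [-0.02, -0.002, 0.04], [0, -0.3, 0]],
  [0.55, [-0.0335, -0.002, 0.06], [0, -0.3, 0]],
  [0.55, [-0.0335, -0.002, 0.085], [0, -0.3, 0]],
  [0.55, [-0.0335, -0.002, 0.085], [0, -0.3, 0]],
  [0.55, [-0.0335, -0.002, 0.085], [0, -0.3, 0]],
  [0.55, [-0.0335, -0.002, 0.085], [0, -0.3, 0]],
])

```text
clock: 7.25
tool_pos: [0.5627, 0.1235, 0.1567]
eef_rot: [-0.109, 0.983, 0.017, 0.149]
contact_force: [-0.2, -1.0, 0.1]
opening: 0.547
finger_force: 0.0
```

```bash
python3 - <<'E'
from m2 import *
s=r.get_state();print(s["tool_pos"],s["eef_rot"])
c=r.camera_params("wrist");json.dump({k:np.array(v).tolist() for k,v in c.items()},open("w3.json","w"))
W=cam("wrist");im=r.snapshot("wrist")[:,:,::-1];S=cam("side");sd=r.snapshot("side")[:,:,::-1]
p=proj(W,[[.5582,.1229,.086]])[0];q=proj(S,[[.5582,.1229,.086]])[0];print(p,q)
a,b=(p-[65,60]).astype(int);e,f=(q-[30,30]).astype(int);print(a,b,e,f)
z=lambda m:cv2.resize(m,None,fx=4,fy=4,interpolation=cv2.INTER_CUBIC)
A=z(im[b:b+120,a:a+130]);B=z(sd[f:f+60,e:e+60]);print(A.shape,B.shape)
B=cv2.copyMakeBorder(B,0,len(A)-len(B),0,0,0);cv2.imwrite("pics/c3.png",np.hstack([A,B]))
E
```

```text
[0.5627 0.1235 0.1567] [-0.1086  0.9826  0.0168  0.1495]
[273.3063 188.9628] [240.2279 201.7546]
208 128 210 171
(480, 520, 3) (240, 240, 3)
```

View pics/c3.png

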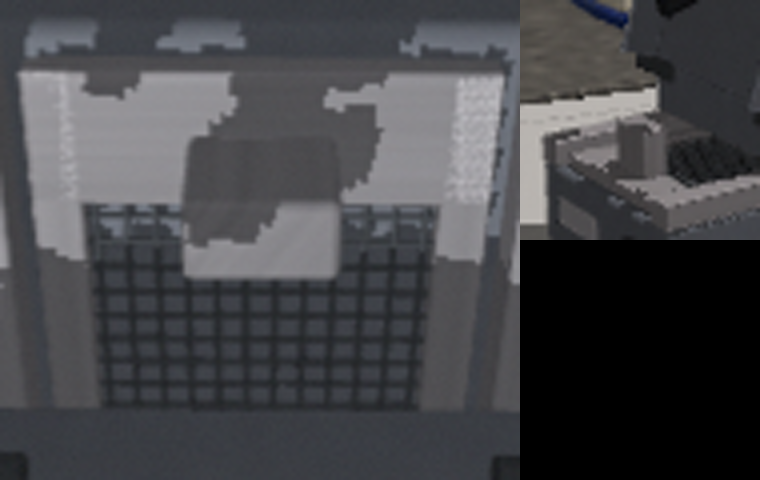

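The wrist crop puts the block's top face at (184..340, 205..278), centred at (262,241) against the predicted (263,245). In the side crop the block top is centred at about (120,122), against (121,123). I'll triangulate and compute the shift for the grasp.

```bash
python3 - <<'E'
from m2 import *
W3=cam("wrist");S=cam("side")
p2=full([(266,219)]);p3=(np.array([[262,241.]])+.5)/4-.5+[208,128];ps=(np.array([[121,123.]])+.5)/4-.5+[210,171]
print(tri(W2,p2,W3,p3),tri(W2,p2,S,ps),tri(W3,p3,S,ps),plane(W3,p3,.086))
s=r.get_state();u=np.array([np.cos(.22),np.sin(.22)]);B=np.array([.5585,.1230])
t=np.r_[B+.0055*u,.063];Q=R.from_quat(s["eef_rot"]);print(s["tool_pos"],t,"shift",Q.inv().apply(t-s["tool_pos"]),"up10mm",Q.inv().apply([0,0,.01]),"back 10mm",Q.inv().apply(np.r_[-u*.01,0]))
E
```

```text
[[0.5594 0.123  0.0824]] [[0.5576 0.1228 0.0871]] [[0.5569 0.1222 0.0872]] [[0.5574 0.1224 0.086 ]]
[0.5626 0.1233 0.1569] [0.5639 0.1242 0.063 ] shift [0.0266 0.0006 0.0901] up10mm [-0.003   0.     -0.0095] back 10mm [ 0.0095 -0.     -0.003 ]
```

Height is confirmed at 0.086–0.087 m. Going down vertically and gripping.

steer_hand([
  [0.55, [0.006, 0, 0.02], [0, 0, 0]],
  [0.55, [0.013, 0, 0.045], [0, 0, 0]],
  [0.55, [0.019, 0, 0.065], [0, 0, 0]],
  [0.55, [0.024, 0, 0.08], [0, 0, 0]],
  [0.55, [0.027, 0, 0.09], [0, 0, 0]],
  [0.55, [0.027, 0, 0.09], [0, 0, 0]],
  [0.55, [0.027, 0, 0.09], [0, 0, 0]],
])

```text
clock: 8.05
tool_pos: [0.5633, 0.123, 0.0611]
eef_rot: [-0.108, 0.983, 0.017, 0.149]
contact_force: [0.6, -0.8, 1.1]
opening: 0.548
finger_force: 0.8
```

steer_hand([
  [0, [0, 0, 0], [0, 0, 0]],
  [0, [0, 0, 0], [0, 0, 0]],
  [0, [0, 0, 0], [0, 0, 0]],
  [0, [0, 0, 0], [0, 0, 0]],
  [0, [0, 0, 0], [0, 0, 0]],
  [0, [0, 0, 0], [0, 0, 0]],
], grip_n=40)

```text
clock: 8.65
tool_pos: [0.5628, 0.1232, 0.0628]
eef_rot: [-0.109, 0.983, 0.016, 0.149]
contact_force: [-1.4, -0.0, 6.7]
opening: 0.316
finger_force: 40.0
```

Gripped (27.8 mm opening, 40 N). Drawing straight forward 70 mm.

steer_hand([
  [0, [0.005, 0, -0.0015], [0, 0, 0]],
  [0, [0.0134, 0, -0.0041], [0, 0, 0]],
  [0, [0.0229, 0, -0.0071], [0, 0, 0]],
  [0, [0.0325, 0, -0.01], [0, 0, 0]],
  [0, [0.042, 0, -0.013], [0, 0, 0]],
  [0, [0.0516, 0, -0.016], [0, 0, 0]],
  [0, [0.0612, 0, -0.0189], [0, 0, 0]],
  [0, [0.0669, 0, -0.0207], [0, 0, 0]],
  [0, [0.0669, 0, -0.0207], [0, 0, 0]],
  [0, [0.0669, 0, -0.0207], [0, 0, 0]],
])

```text
clock: 9.65
tool_pos: [0.4928, 0.1077, 0.0619]
eef_rot: [-0.109, 0.983, 0.016, 0.148]
contact_force: [-0.3, -1.4, 8.7]
opening: 0.315
finger_force: 40.0
```

```bash
python3 - <<'E'
from m2 import *
s=r.get_state();Q=R.from_quat(s["eef_rot"]);print(s["tool_pos"],s["contact_force"])
print("up60mm",Q.inv().apply([0,0,.06]))
print("wrist y axis yaw",Q.apply([0,1,0]))
cv2.imwrite("pics/s4.png",r.snapshot("side")[130:280,150:350,::-1].repeat(3,0).repeat(3,1))
E
```

```text
[0.4928 0.1077 0.0619] [-0.2938 -1.356   8.7128]
up60mm [-0.0177 -0.     -0.0573]
wrist y axis yaw [-0.2193  0.9757 -0.0001]
```

View pics/s4.png

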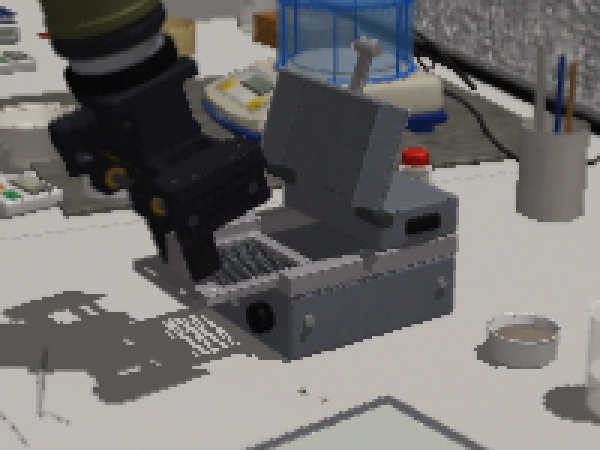

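The side view shows the plate drawn clear of the roof and the flap standing open. The plate is level with the tool tilted, so I'll keep that tilt. Lifting 100 mm straight up.

steer_hand([
  [0, [-0.0015, 0, -0.005], [0, 0, 0]],
  [0, [-0.0045, 0, -0.0145], [0, 0, 0]],
  [0, [-0.009, 0, -0.029], [0, 0, 0]],
  [0, [-0.0145, 0, -0.047], [0, 0, 0]],
  [0, [-0.0205, 0, -0.066], [0, 0, 0]],
  [0, [-0.0265, 0, -0.085], [0, 0, 0]],
  [0, [-0.0295, 0, -0.0955], [0, 0, 0]],
  [0, [-0.0295, 0, -0.0955], [0, 0, 0]],
  [0, [-0.0295, 0, -0.0955], [0, 0, 0]],
])

```text
clock: 10.6
tool_pos: [0.4932, 0.1079, 0.1616]
eef_rot: [-0.109, 0.983, 0.016, 0.148]
contact_force: [0.2, 0.2, -1.2]
opening: 0.316
finger_force: 40.0
```

```bash
python3 - <<'E'
from m2 import *
s=r.get_state();Q=R.from_quat(s["eef_rot"]);p=s["tool_pos"]
P0=np.array([.5197,.1143,.050])+(p-[.4928,.1077,.0619])
dq=R.from_rotvec([0,0,.282-.22]);PT=np.array([.5256,-.111,.115])
tp=PT+dq.apply(p-P0);print(p,P0,tp)
print("shift",Q.inv().apply(tp-p),"rot",Q.inv().apply([0,0,.062]),"shift at cruise",Q.inv().apply(np.r_[tp[:2],p[2]]-p))
E
```

```text
[0.4932 0.1079 0.1616] [0.5201 0.1145 0.1497] [ 0.4992 -0.1193  0.1269]
shift [ 0.0522 -0.223   0.0202] rot [-0.0183 -0.     -0.0592] shift at cruise [ 0.0419 -0.223  -0.0129]
```

steer_hand([
  [0, [0.002, -0.01, -0.001], [-0.001, 0, -0.003]],
  [0, [0.006, -0.035, -0.002], [-0.003, 0, -0.01]],
  [0, [0.013, -0.07, -0.004], [-0.006, 0, -0.02]],
  [0, [0.02, -0.105, -0.006], [-0.009, 0, -0.03]],
  [0, [0.026, -0.14, -0.008], [-0.012, 0, -0.04]],
  [0, [0.033, -0.175, -0.01], [-0.015, 0, -0.05]],
  [0, [0.038, -0.205, -0.012], [-0.018, 0, -0.059]],
  [0, [0.042, -0.22, -0.013], [-0.018, 0, -0.059]],
  [0, [0.042, -0.223, -0.013], [-0.018, 0, -0.059]],
  [0, [0.042, -0.223, -0.013], [-0.018, 0, -0.059]],
])

```text
clock: 11.6
tool_pos: [0.4982, -0.1221, 0.1604]
eef_rot: [-0.137, 0.98, 0.021, 0.146]
contact_force: [-0.2, 0.1, -0.9]
opening: 0.31
finger_force: 40.0
```

steer_hand([
  [0, [0.002, 0, 0.006], [0, 0, 0]],
  [0, [0.005, 0, 0.017], [0, 0, 0]],
  [0, [0.009, 0, 0.029], [0, 0, 0]],
  [0, [0.01, 0, 0.033], [0, 0, 0]],
  [0, [0.01, 0, 0.033], [0, 0, 0]],
  [0, [0.01, 0, 0.033], [0, 0, 0]],
  [0, [0.01, 0, 0.033], [0, 0, 0]],
])

```text
clock: 12.3
tool_pos: [0.4999, -0.1195, 0.1272]
eef_rot: [-0.138, 0.979, 0.021, 0.148]
contact_force: [0.1, -0.1, -0.7]
opening: 0.315
finger_force: 40.0
```

```bash
python3 - <<'E'
from m2 import *
a=r.snapshot("top")[160:300,190:370,::-1];b=r.snapshot("side")[130:330,150:350,::-1]
cv2.imwrite("pics/f5.png",np.hstack([cv2.resize(cv2.copyMakeBorder(a,0,60,0,0,0),None,fx=2.1,fy=2.1),cv2.resize(b,None,fx=2.1,fy=2.1)]))
S=cam("side");T=cam("top");u=np.array([np.cos(.282),np.sin(.282),0]);v=np.array([-u[1],u[0],0]);C=np.array([.5256,-.111,.119])
X=[C+i*.0525*u+j*.045*v for i,j in((-1,1),(1,1),(1,-1),(-1,-1))];print(((proj(S,X)-[150,130])*2.1+[378,0]).round(),((proj(T,X)-[190,160])*2.1).round())
E
```

```text
[[543. 207.]
 [643. 177.]
 [718. 210.]
 [615. 246.]] [[272. 257.]
 [243. 164.]
 [321. 141.]
 [350. 232.]]
```

View pics/f5.png

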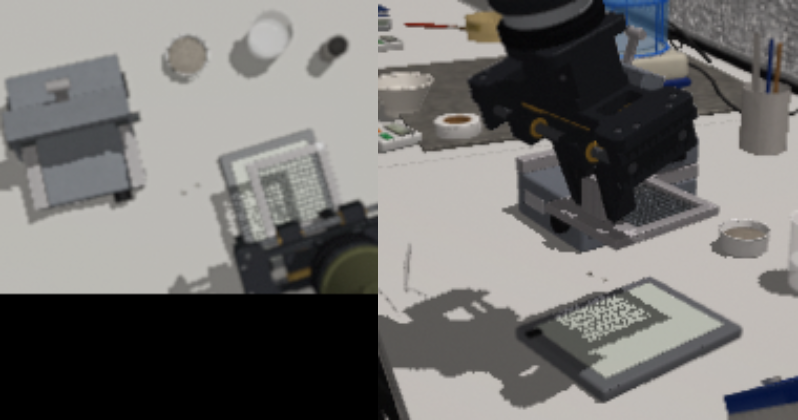

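The plate corners match the prediction. In the side panel the rear-left corner is at about (645,178) and the rear-right at (718,210), against (643,177) and (718,210). In the top panel the rear corners are at about (248,160) and (323,143), against (243,164) and (321,141). The plate is level and centred over the panel, the flap is open and the bystanders haven't moved, so I'm handing in.

steer_hand([
  [0, [0, 0, 0], [0, 0, 0]],
  [0, [0, 0, 0], [0, 0, 0]],
  [0, [0, 0, 0], [0, 0, 0]],
])

```text
clock: 12.7
tool_pos: [0.5002, -0.1191, 0.1274]
eef_rot: [-0.139, 0.979, 0.021, 0.148]
contact_force: [-0.1, 0.8, -0.6]
opening: 0.308
finger_force: 40.0
```

```bash
python3 -c "
from plant import r
print(r.finish_job())"
```

```text
the job is handed in; nothing more can be done
None
```

I handed the job in at 12.7 s; no verdict came back. By my last measurements the flap was open, the plate was held level about 10 cm above the middle of the light panel and lined up with it, and the cup, vial and beaker were not moved.

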